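# Count a tray and peel it off the nested stack for the reader

## Robot

A 6-joint arm with a two-finger parallel gripper is mounted at the origin on a cart in front of the work surface, level with it; the furniture and walls round the work are solid. World frame = base frame: x ahead of the robot, y to its left, z up, the work surface at z = 0. Lengths are in m, angles in degrees, forces in N, time in s.
With the tool pointing down it reaches from about 0.375 to 0.9 m from the base axis. Payload 3.1 kg.
Tool frame: the origin (TCP) lies at the very end of the fingers, on their centre line; the grasp point (between the pads) lies 19 mm behind it; z points along the fingers, y is the direction in which the jaws open and shut (so a half turn about z gives the same grasp; the last joint's range is limited). The gripper opens to 87 mm and grips with 3 to 60 N. Pads are 19 mm wide; open, the fingers measure 117 mm over their backs; the gripper's body (75 mm by 190 mm) begins 51 mm behind the grasp point.
Start: joints at [60.762, 30.224, 82.088, -0, 67.689, -10.227], TCP at [0.204, 0.591, 0.223] pointing down, gripper open.
Joint ranges: [-176.69, 176.69], [-43.24, 126.21], [12.49, 139.97], [-82, 262], [0, 151.66], [-163.58, 163.58]. Speed limits (degrees/s): [159.86, 159.86, 180, 180, 180, 180].

## Interface

Orientations are given as a 3x3 rotation matrix whose columns are the frame's x, y, z axes.
In Python, from rig import read_state, capture, hand_in gives the robot as it stands. The module is installed in compiled form; this text tells all that it offers.
- The arm moves only by the tool move_arm, never from a script. Its arguments are lists of equal length, an entry for each row: "linear": the shift along the tool's x, y, z in cm, a list of three; "angular": the turn, a rotation vector about the tool's x, y, z in rad, a list of three; "fingers": the gripper command: -1 is fully open, 1 is shut, values between are in proportion. In form: {"linear": [[tx, ty, tz], ...], "angular": [[wx, wy, wz], ...], "fingers": [fingers, ...]}. A call has 1 to 12 rows; each row is the pose to reach, as a shift and turn from the pose measured when the call began, along the tool's axes at that moment; what a row does not reach only later rows make up. A row lasts 1/12 s, in which the tool goes at most 41.7 mm and 7.16 degrees, less where a joint would pass 70% of its speed; a pose out of reach is approached as far as the arm can. A call with a gripper value outside its range is refused whole. The fingers move at their own pace and stop on an object; the grip force is fixed at half the most. Time passes only in rows, so rows that repeat a pose let the fingers close. It gives the time, the measured TCP pose, the force and the opening at its end, in the units of the state.
- read_state(): the state, without advancing time (a new reading comes with each control period).
- capture(name): name is "side" or "top"; returns a dict with "color" (480x640x3 uint8, red, green, blue), "fx", "fy", "cx", "cy" (pixels), "k1" (the pictures are not rectified: a ray, as slopes to the right and down, at radius r is drawn at 1 + k1 r^2 times it, then the intrinsics apply), "view" (4x4, takes a point from world to camera coordinates). Camera axes: x right, y down, z forward; pixel columns grow to the right and rows downward; lengths in m; the calibration is good to about 2 mm. A picture is of the moment at which its call begins. There is no depth.
- hand_in(): hands the job in, once; it reports no verdict.
The state is a dict: "time_s": time; "joint_positions": joint angles; "qvel": joint speeds; "tau": joint torques, N m; "position": TCP position; "tcp_rot": TCP orientation; "force": force on the tool from outside, world axes, zero at the start; "moment": the same for the moment, N m; "opening": opening from 0.0 (shut) to 1.0 (fully open).
Only numpy, scipy, OpenCV 4.12 (cv2) and the standard library are available. Lean on these libraries where they do the work, as an engineer would, in place of code of your own. Each camera call takes 0.05 s, during which the arm holds its last target. There are 200 camera calls.

## Task

Book the next tray on the tally counter: swing its sprung lever all the way to its stop and let it spring back. Then take the top tray off the sticky nested stack by its upright corner ear: lift that corner well up first, while the opposite corner stays down in the stack, so that the catches let go one after another and the trays below are not dragged along. Finally present the tray to the part-mark reader: hold it level and still, close above the middle of the reader's window without touching it, and finish while still holding it; leave everything else where it is.

Things in the scene. Friction and masses are not known exactly. Their poses are not given: they have to be found in the camera images.
- tray: The top tray: grey plastic, square, 130 x 130 mm, 26 mm deep, about 90 g, rigid. Origin: middle of its underside; z up; x and y along its sides. Its flange (rim) is 14 mm wide, 3 mm thick, top at z = +26 mm. At its (+x, +y) corner stands the upright ear; its (-x, -y) corner is notched. It is nested 12 mm deep in the tray below, flanges 14 mm apart, with about 1 mm of side play.
- tray_ear (a point): Centre of the top tray's ear: upright plate 24 mm wide, 8 mm thick, 23 mm tall, on the flange at (+54, +54) mm of the tray frame, z = +26 to +49 mm (this point +37.5), faces square to the tray's diagonal: grip by closing along the diagonal. It is the higher of the two ears that show; the other, at the diagonally far corner, 14 mm lower, is the second tray's.
- tray_heel (a point): The corner of the top tray diagonally across from its ear: (-51, -51) mm of the tray frame at flange-top height (z = +26 mm). Rocking the tray about this point, ear up, pulls it out freely.
- tray_middle (a point): Middle of the top tray's underside (the part mark to be read is here); same as the origin of tray.
- stack: The three trays nested below, about 0.55 kg, loose in a steel cradle fixed to the table. Origin: middle of the underside, 10 mm over the table; yaw as the tray. Seated, the tray's origin is 42 mm above it. Four sprung catches on its x sides hold the tray's flange: 2.5 mm free lift, then about 2 N each until 4.5 mm. Straight up, all four together lift the stack; from the ear they yield in turn.
- lever (a joint): Sprung advance lever on top of the tally counter: 0 at rest, 1.1 rad at its stop; grows clockwise seen from above; springs back by itself. About 2 N at the post to start, 4.5 N at the stop.
- lever_post (a point): The lever's upright steel finger post: 11 mm diameter, 32 mm tall, 45 mm from the pivot; this point is 18 mm above its foot (14 mm below its top). It starts on the side of the pivot away from the sealer (left) and swings away from the robot.
- lever_pivot (a point): The lever's vertical axis, at the height of the lever's underside (45 mm above the table), in the middle of the counter's housing, a dark steel box 64 x 64 x 36 mm fixed to the table. The lever arm is 6 mm thick. Frame: rest lever along +y, z up. Between counter and reader stands the green sealer; its raised arm reaches 0.25 m above the table: pass over it or in front of it.
- window (a point): Centre of the glass window on top of the part-mark reader, a grey box 96 x 96 mm fixed to the table; the window is 62 mm square and looks straight up from 40 mm above the table.
- label_roll: Bystander: roll of labels, 72 mm across, 33 mm tall. Origin: middle of its underside.
- masking_tape: Bystander: roll of masking tape, 100 mm across, 25 mm tall. Origin: middle of its underside.
- canister: Bystander: pale bottle, 50 mm across, 193 mm tall. Origin: middle of its underside.
- marker: Bystander: marker pen lying down, 135 mm long, 17 mm thick. Origin: middle of its underside.
- ink_pad: Bystander: flat ink pad tin, 69 x 98 x 14 mm. Origin: middle of its underside.
- brush: Bystander: scrubbing brush, 62 x 152 x 46 mm. Origin: middle of its underside.
- reader: The part-mark reader: a grey box 96 x 96 mm, 40 mm tall, fixed to the table, with a dark-framed glass window on top. Origin: middle of its underside.

How it is judged (in metres and radians):
On the way, in this order (a step that is already met when the one before it is completed fails the run):
1. the counter's lever is swung to its stop (value of joint lever above 1.02 rad), for 0.05 s.
2. the lever has sprung back to rest (value of joint lever below 0.1 rad), for 0.1 s.
3. the ear corner is lifted at least 25 mm while the opposite corner is still within 12 mm of its seat in the stack (z of tray_ear in the frame of stack above 0.1045 m and z of tray_heel in the frame of stack below 0.08 m), for 0.1 s.
At the end, for the whole second after the job is handed in: The tray is held by the fingers, within 0.25 rad of level and still, its middle within 35 mm of straight above the window's centre and 20 to 160 mm above it, clear of the stack; the other trays sit in the cradle (within 20 mm of the start, upright) and the lever is at rest (horizontal distance between tray_middle and window below 0.035 m and z of tray_middle in the frame of window between 0.02 and 0.16 m and angle between tray's own z axis and vertical below 0.25 rad and contact force between the fingers and tray above 2 N and contact force between tray and stack below 0.05 N and linear speed of tray below 0.03 m/s and distance of stack from where it was at the start of the episode below 0.02 m and angle between stack's own z axis and vertical below 0.06 rad and value of joint lever below 0.1 rad); the arm keeps its last pose, push and grip.
It fails at once if the trays below are dragged up with the top one or shifted by more than 20 mm, or tipped by more than 0.15 rad (distance of stack from where it was at the start of the episode above 0.02 m or angle between stack's own z axis and vertical above 0.15 rad).
It fails at once if a bystander is moved by more than 30 mm (distance of any of label_roll, masking_tape, canister, marker, ink_pad, brush from where it was at the start of the episode above 0.03 m).
It fails at once if the tray is pressed on the reader (contact force between tray and reader above 1 N).
It also fails if it takes over 54 s, if anything falls off the work surface, if the arm or the gripper's body presses on something with over 40 N, if the wrist force passes 120 N, or if a joint passes its speed limit or range.

## Working session

There is one attempt and no reset: what is moved stays moved. The work goes in short steps, Python scripts to look and compute and a tool call to move; the robot and the scene stay as the last step left them, time stands still between calls to the robot, and variables do not carry over. Pictures are saved under pics/ and viewed, about 8 in all and at most 12, crops included, and the job is handed in when it is done.

Besides the shell and the picture viewer there is one more tool, called as name(argument=value, ...), one argument or row to a line, values as JSON. move_arm: Moves the arm, as the interface text tells. Its arguments: {"type":"object","properties":{"linear":{"type":"array"},"angular":{"type":"array"},"fingers":{"type":"array"}},"required":["linear","angular","fingers"]}

```bash
mkdir -p pics
cat > h.py <<'E'
import numpy as np, cv2
from rig import read_state, capture, hand_in
def save(c,n,crop=None,s=1):
    im=c["color"][:,:,::-1]
    if crop: x0,y0,x1,y1=crop; im=im[y0:y1,x0:x1]
    cv2.imwrite("pics/"+n,cv2.resize(im,None,fx=s,fy=s,interpolation=cv2.INTER_CUBIC))
def K(c): return np.array([[c["fx"],0,c["cx"]],[0,c["fy"],c["cy"]],[0,0,1]]),np.array([c["k1"],0,0,0,0.])
def ray(c,u,v):
    k,d=K(c); p=cv2.undistortPoints(np.array([[[u,v]]],float),k,d)[0,0]
    V=np.array(c["view"]); R=V[:3,:3]; return -R.T@V[:3,3], R.T@np.array([p[0],p[1],1])
def atz(c,u,v,z):
    o,r=ray(c,u,v); return o+r*(z-o[2])/r[2]
def proj(c,P):
    k,d=K(c); V=np.array(c["view"]); return cv2.projectPoints(np.array(P,float).reshape(-1,1,3),cv2.Rodrigues(V[:3,:3])[0],V[:3,3],k,d)[0].reshape(-1,2)
def toolshift(P):
    s=read_state(); return np.round(np.array(s["tcp_rot"]).T@(np.array(P)-s["position"])*100,2)
E
python3 - <<'E'
from h import *
import pickle
s=read_state(); print(s["time_s"],s["position"],s["tcp_rot"],s["force"])
for n in("side","top"):
    c=capture(n); save(c,n+"0.png",s=1.25); pickle.dump(c,open(n+".pkl","wb")); print(n,ray(c,320,240))
E
```

```text
0.0 [0.2032261  0.5902961  0.22157987] [[-9.45457394e-01  3.25744243e-01 -1.00248374e-03]
 [ 3.25745600e-01  9.45455660e-01 -1.84336655e-03]
 [ 3.47337887e-04 -2.06937921e-03 -9.99997799e-01]] [0.11775913 0.12073643 0.16512947]
side (array([-0.36604103, -0.27015166,  1.11000838]), array([ 0.6704567 ,  0.17010424, -0.72218858]))
top (array([ 0.51077349, -0.01267262,  1.28595684]), array([ 0.07590239,  0.01962852, -0.99693388]))
```

View pics/top0.png

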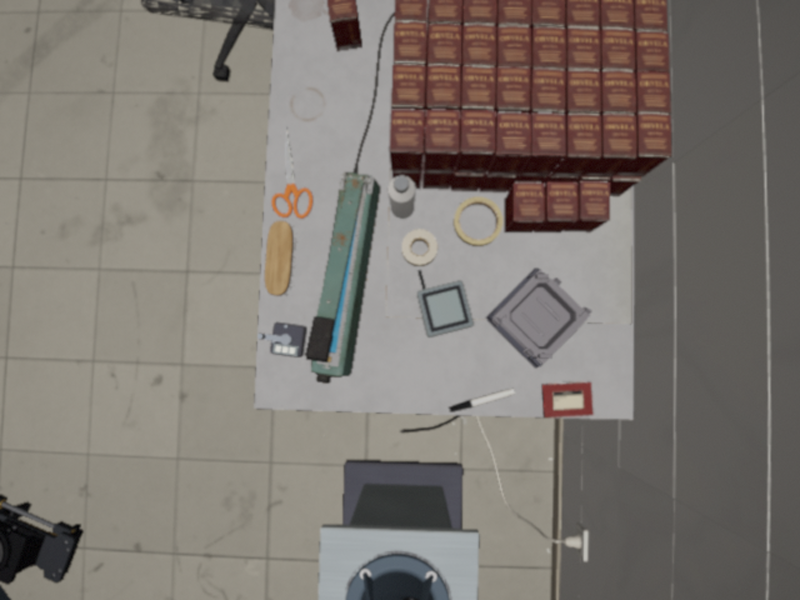

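View pics/side0.png

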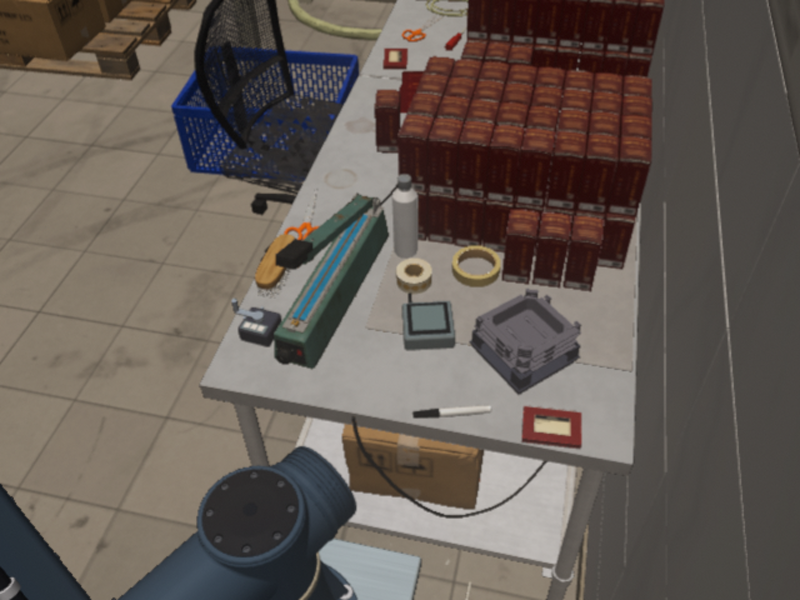

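The top view shows the counter at about (287,340), the sealer at (340,280), the reader at (445,308) and the stack at (540,315). In the side view the same things sit at (258,325), (330,280), (428,325) and (525,335). I'll enlarge the counter and the stack in both views.

Run:
```python
from h import *
import pickle
t=pickle.load(open("top.pkl","rb"));s=pickle.load(open("side.pkl","rb"))
def cr(c,x0,y0,w,h,S): return cv2.resize(c["color"][y0:y0+h,x0:x0+w,::-1],(w*S,h*S),interpolation=cv2.INTER_CUBIC)
a=cr(t,380,205,100,100,4);b=cr(s,370,220,100,100,4)
cv2.imwrite("pics/stack.png",np.hstack([a,b]))
a=cr(t,200,250,50,50,8);b=cr(s,180,230,50,50,8)
cv2.imwrite("pics/cnt.png",np.hstack([a,b]))
```

```text
(no output)
```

View pics/stack.png

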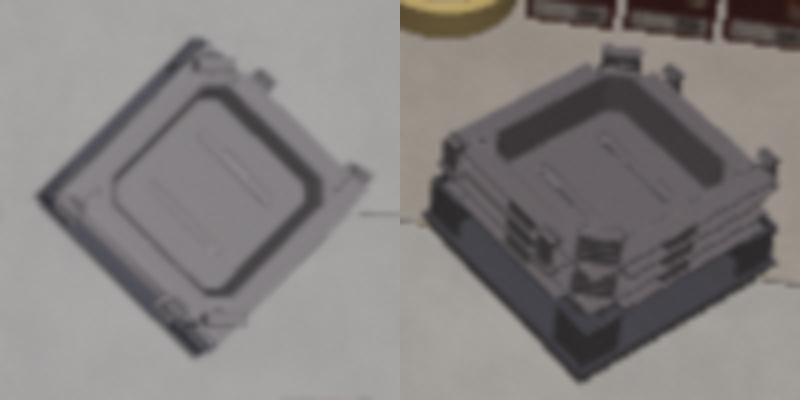

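View pics/cnt.png

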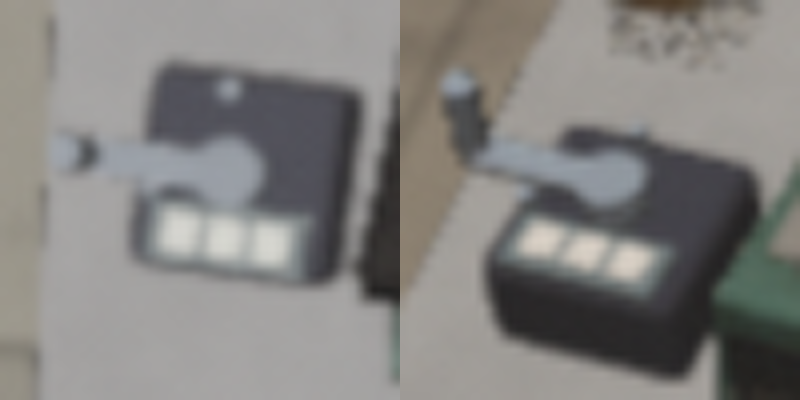

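Run:
```python
from h import *
import pickle
t=pickle.load(open("top.pkl","rb"));s=pickle.load(open("side.pkl","rb"))
def tri(a,b):
    o1,r1=ray(t,*a);o2,r2=ray(s,*b); A=np.stack([r1,-r2],1); k=np.linalg.lstsq(A,o2-o1,rcond=None)[0]
    p,q=o1+k[0]*r1,o2+k[1]*r2; return np.round((p+q)/2,4),round(np.linalg.norm(p-q),4)
print("far",tri((433.25,221.25),(425,235)));print("near",tri((433.75,284.5),(420,282)))
print("pivot",tri((228.1,271),(205.9,252.5)),atz(t,228.1,271,.051),atz(s,205.9,252.5,.051)); print("post",tri((208.5,268.75),(187.5,240)),atz(t,208.5,268.75,.083),atz(s,187.5,240,.083))
# counter housing top corners z=.036-.045
for c in[(160,65),(360,90),(330,280),(135,265)]: print(atz(t,200+c[0]/8,250+c[1]/8,.045)[:2])
# tray flange corners (z = .01+.042+.026=.078): left,right
print("L,R,top,bot",[atz(t,380+x/4,205+y/4,.078)[:2].round(4) for x,y in[(52,195),(345,190),(200,50),(205,345)]])
print("inner",[atz(t,380+x/4,205+y/4,.076)[:2].round(4) for x,y in[(113,190),(320,195),(213,87),(215,295)]])
print("reader",[atz(t,u/1.25,v/1.25,.04)[:2].round(4) for u,v in[(418,290),(464,281),(473,324),(427,335)]],"win",[atz(t,u/1.25,v/1.25,.04)[:2].round(4) for u,v in[(424,293),(460,286),(468,318),(431,328)]])
```

```text
far (array([ 0.6558, -0.2606,  0.0805]), np.float64(0.0031))
near (array([ 0.5052, -0.2642,  0.0877]), np.float64(0.007))
pivot (array([0.5226, 0.2334, 0.0495]), np.float64(0.0026)) [0.52220342 0.23436488 0.051     ] [0.52152935 0.23133871 0.051     ]
post (array([0.5262, 0.2752, 0.079 ]), np.float64(0.0023)) [0.52579222 0.27538096 0.083     ] [0.52292006 0.27191401 0.083     ]
[0.55331843 0.25705907]
[0.54750231 0.19473954]
[0.48898587 0.20162757]
[0.49163529 0.26209288]
L,R,top,bot [array([ 0.5748, -0.1642]), array([ 0.5828, -0.3399]), array([ 0.6646, -0.2516]), array([ 0.4882, -0.2571])]
inner [array([ 0.579 , -0.2009]), array([ 0.5795, -0.3253]), array([ 0.6427, -0.2601]), array([ 0.518, -0.263])]
reader [array([ 0.6265, -0.0231]), array([ 0.647 , -0.1137]), array([ 0.5624, -0.1333]), array([ 0.5381, -0.0433])] win [array([ 0.6209, -0.0352]), array([ 0.6368, -0.106 ]), array([ 0.5739, -0.1232]), array([ 0.5521, -0.0508])]
```

```bash
cat > ov.py <<'E'
from h import *
import pickle,sys
t=pickle.load(open("top.pkl","rb"));s=pickle.load(open("side.pkl","rb"))
cx,cy,yaw=[float(a) for a in sys.argv[1:4]]
d=np.array([np.cos(yaw),np.sin(yaw)]);n=np.array([-d[1],d[0]]);C=np.array([cx,cy])
def box(c,x0,y0,S):
    im=cv2.resize(c["color"][y0:y0+100,x0:x0+100,::-1],None,fx=S,fy=S,interpolation=cv2.INTER_CUBIC)
    for sg,col in((1,(0,0,255)),(-1,(0,255,0))):   # sg=+1 far ear
        e=C+sg*d*.0764; z0=.078
        for zz,cc in((z0,(0,0,255)),(z0-.014,(0,255,0))):
            q=[[*(e+n*a*.012-d*sg*0),z] for z in(zz,zz+.023) for a in(-1,1)]
            p=(proj(c,q)-[x0,y0]+.5)*S; p=p[[0,1,3,2]].astype(int)
            cv2.polylines(im,[p],True,cc,1)
    r=.065*2**.5
    p=(proj(c,[[*(C+v*r),.078] for v in(d,n,-d,-n)])-[x0,y0]+.5)*S
    cv2.polylines(im,[p.astype(int)],True,(255,255,0),1); return im
cv2.imwrite("pics/"+sys.argv[4],cv2.resize(np.hstack([box(t,380,205,8),box(s,370,220,8)])[100:,:],(1600,700))[:, :])
a=box(t,380,205,6);b=box(s,370,220,6)
cv2.imwrite("pics/"+sys.argv[4],cv2.resize(np.hstack([a[20:570,40:560][:, :260+130],b[40:590,20:430+0]]),(800,550)))
E
python3 ov.py .580 -.262 .02 ov1.png
```

```text
(no output)
```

View pics/ov1.png

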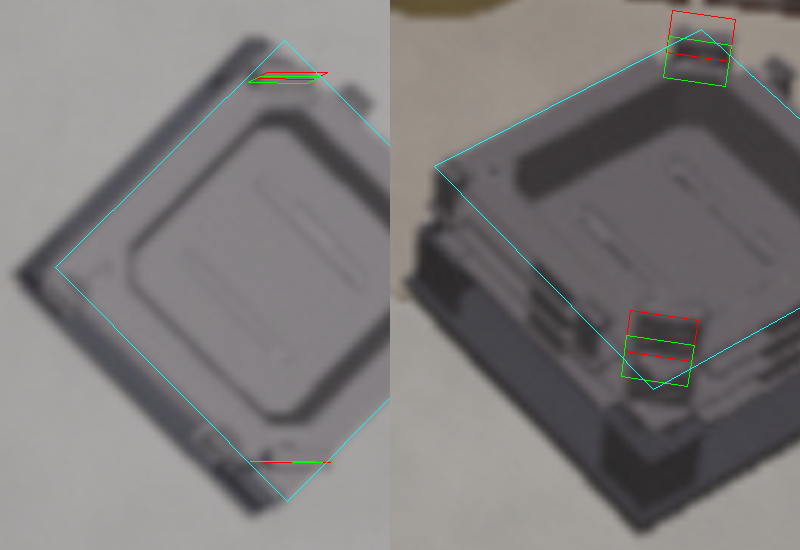

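The red outline (the higher ear) fits the near ear, and the green one fits the far ear. So the top tray's ear is on the robot's side, at about (0.504,-0.264), and its heel is on the far side. Next I'll check the sealer's clearance and work out the lever moves.

Run:
```python
from h import *
import pickle
t=pickle.load(open("top.pkl","rb"));s=pickle.load(open("side.pkl","rb"))
def tri(a,b):
    o1,r1=ray(t,*a);o2,r2=ray(s,*b); A=np.stack([r1,-r2],1); k=np.linalg.lstsq(A,o2-o1,rcond=None)[0]
    p,q=o1+k[0]*r1,o2+k[1]*r2; return np.round((p+q)/2,4),round(np.linalg.norm(p-q),4)
print("handle",tri((320/1.25,338/1.25),(294/1.25,250/1.25)))
z=tri((320/1.25,338/1.25),(294/1.25,250/1.25))[0][2]
print([atz(t,u/1.25,v/1.25,z+.02).round(3)[:2] for u,v in[(313,317),(334,320),(327,361),(306,358)]])
print([atz(t,u/1.25,v/1.25,.09).round(3)[:2] for u,v in[(311,375),(348,377),(380,180),(346,175)]])
# post path
piv=np.array([.522,.2335]); a=np.radians(36.5); n=np.array([np.cos(a),-np.sin(a)])
for th in(-.0,.3,.6,.9,1.1,1.14):
    b=np.radians(5)+th; P=piv+.045*np.array([np.sin(b),np.cos(b)]); print(th,P.round(4),(P-n*.015).round(4))
c=np.array([-np.cos(a),np.sin(a)]); R=np.array([[c[0],-c[1]*-1,0],[c[1],-c[0],0],[0,0,-1.]]).astype(float)
R[:,1]=np.cross([0,0,-1.],R[:,0]); S=read_state(); R0=np.array(S["tcp_rot"])
print(R,cv2.Rodrigues(R0.T@R)[0].ravel()); print(toolshift([.49,.30,.20]),toolshift([.49,.30,.058]))
```

```text
handle (array([0.5239, 0.1385, 0.2331]), np.float64(0.002))
[array([0.557, 0.149]), array([0.553, 0.115]), array([0.486, 0.124]), array([0.49 , 0.158])]
[array([0.455, 0.175]), array([0.454, 0.104]), array([0.833, 0.057]), array([0.841, 0.123])]
-0.0 [0.5259 0.2783] [0.5139 0.2873]
0.3 [0.539  0.2752] [0.5269 0.2841]
0.6 [0.5505 0.2683] [0.5385 0.2772]
0.9 [0.5596 0.2583] [0.5475 0.2672]
1.1 [0.5637 0.2503] [0.5517 0.2593]
1.14 [0.5644 0.2487] [0.5523 0.2576]
[[-0.80385686  0.59482279  0.        ]
 [ 0.59482279  0.80385686  0.        ]
 [ 0.          0.         -1.        ]] [-1.97300494e-03 -8.00447786e-06  3.05306104e-01]
[-36.57 -18.11   2.19] [-36.57 -18.08  16.39]
```

Run:
```python
from h import *
print(toolshift([.496,.2955,.15]))
```

```text
[-37.28 -18.33   7.19]
```

move_arm(
  linear=[
    [-37.3,-18.3,7.2],
    [-37.3,-18.3,7.2],
    [-37.3,-18.3,7.2],
    [-37.3,-18.3,7.2],
    [-37.3,-18.3,7.2],
    [-37.3,-18.3,7.2],
    [-37.3,-18.3,7.2],
    [-37.3,-18.3,7.2],
    [-37.3,-18.3,7.2],
    [-37.3,-18.3,7.2],
    [-37.3,-18.3,7.2],
    [-37.3,-18.3,7.2],
  ],
  angular=[
    [0,0,-1.38],
    [0,0,-1.38],
    [0,0,-1.38],
    [0,0,-1.38],
    [0,0,-1.38],
    [0,0,-1.38],
    [0,0,-1.38],
    [0,0,-1.38],
    [0,0,-1.38],
    [0,0,-1.38],
    [0,0,-1.38],
    [0,0,-1.38],
  ],
  fingers=[1,1,1,1,1,1,1,1,1,1,1,1],
)

```text
time_s: 1.1
position: [0.5008, 0.2912, 0.1486]
tcp_rot: [[-0.499, -0.867, 0.001], [-0.867, 0.499, -0.003], [0.003, -0.002, -1.0]]
force: [-0.1, 0.7, -0.5]
opening: 0.173
```

Run:
```python
from h import *
s=read_state(); print(s["time_s"],s["position"],s["tcp_rot"],s["joint_positions"],s["opening"])
print(toolshift([.496,.2955,.058]))
t=capture("top");b=capture("side")
def cr(c,P,S,w=50):
    u,v=proj(c,P)[0].astype(int); x0,y0=max(u-w,0),max(v-w,0); print(x0,y0); return cv2.resize(c["color"][y0:y0+2*w,x0:x0+2*w,::-1],(800//2,400),interpolation=cv2.INTER_CUBIC)
cv2.imwrite("pics/lev.png",np.hstack([cr(t,[.51,.27,.08],4),cr(b,[.51,.27,.08],4)]))
```

```text
1.1 [0.50075358 0.29123065 0.14856567] [[-4.99043986e-01 -8.66576313e-01  7.71004224e-04]
 [-8.66572719e-01  4.99038840e-01 -3.45822701e-03]
 [ 2.61205656e-03 -2.39393862e-03 -9.99993723e-01]] [  19.24283173   32.17670128   92.7623381    -0.24589175   55.08480328
 -130.67968256] 0.17349577522172335
[-0.16  0.65  9.05]
160 225
136 194
```

View pics/lev.png

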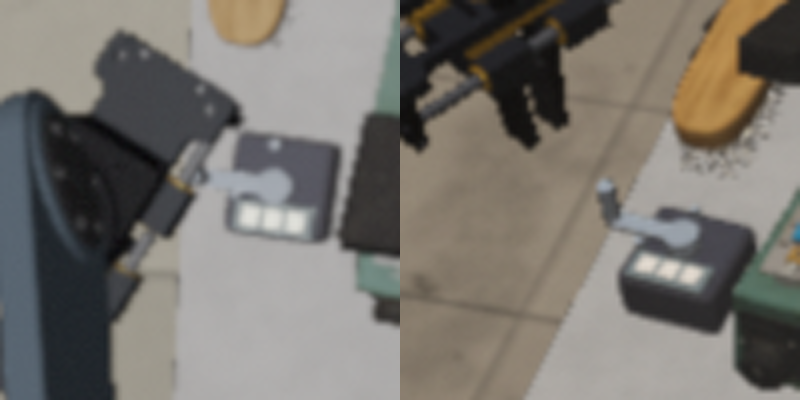

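The picture shows the hand behind and above the post. The post is at (195,178) in the top half and (605,195) in the side half, and the sealer handle is clear. I'll go down behind the post.

move_arm(
  linear=[
    [-0.2,1.0,1],
    [-0.2,1.0,5],
    [-0.2,1.0,9],
    [-0.2,1.0,9.1],
    [-0.2,1.0,9.1],
  ],
  angular=[
    [0,0,0],
    [0,0,0],
    [0,0,0],
    [0,0,0],
    [0,0,0],
  ],
  fingers=[1,1,1,1,1],
)

```text
time_s: 1.62
position: [0.486, 0.3007, 0.0559]
tcp_rot: [[-0.502, -0.865, -0.01], [-0.865, 0.502, -0.005], [0.009, 0.006, -1.0]]
force: [0.2, 0.2, 0.2]
opening: 0.002
```

Run:
```python
from h import *
piv=np.array([.522,.2335]); n=np.array([.866,-.5])
for th in(0,.2,.4,.6,.8,1.0,1.1,1.15):
    b=np.radians(5)+th; P=piv+.045*np.array([np.sin(b),np.cos(b)])-n*.0205; print(th,toolshift([*P,.058]))
```

```text
0 [-0.07 -2.52 -0.23]
0.2 [-0.37 -3.37 -0.23]
0.4 [-0.49 -4.26 -0.24]
0.6 [-0.44 -5.16 -0.24]
0.8 [-0.2  -6.03 -0.25]
1.0 [ 0.2  -6.83 -0.25]
1.1 [ 0.45 -7.2  -0.25]
1.15 [ 0.6  -7.37 -0.25]
```

move_arm(
  linear=[
    [0,-1.3,-0.2],
    [-0.1,-2.3,-0.2],
    [-0.1,-2.8,-0.2],
    [-0.4,-3.4,-0.2],
    [-0.5,-4.3,-0.2],
    [-0.5,-4.3,-0.2],
  ],
  angular=[
    [0,0,0],
    [0,0,0],
    [0,0,0],
    [0,0,0],
    [0,0,0],
    [0,0,0],
  ],
  fingers=[1,1,1,1,1,1],
)

```text
time_s: 2.12
position: [0.5284, 0.2835, 0.059]
tcp_rot: [[-0.504, -0.864, -0.006], [-0.864, 0.504, -0.003], [0.005, 0.004, -1.0]]
force: [-2.4, 1.8, 1.6]
opening: 0.009
```

Run:
```python
from h import *
s=read_state();print(s["position"],s["force"])
piv=np.array([.522,.2335]); n=np.array([.866,-.5])
for th in(.6,.8,1.0,1.1,1.15):
    b=np.radians(5)+th; P=piv+.045*np.array([np.sin(b),np.cos(b)])-n*.0205; print(th,toolshift([*P,.058]))
t=capture("top");b=capture("side")
def cr(c,P,w=30):
    u,v=proj(c,P)[0].astype(int); x0,y0=max(u-w,0),max(v-w,0); return cv2.resize(c["color"][y0:y0+2*w,x0:x0+2*w,::-1],(400,400),interpolation=cv2.INTER_CUBIC)
cv2.imwrite("pics/lev2.png",np.hstack([cr(t,[.53,.25,.06]),cr(b,[.53,.25,.06])]))
```

```text
[0.52838629 0.28345854 0.05903292] [-2.42253075  1.80350695  1.57108054]
0.6 [ 0.2  -0.63  0.1 ]
0.8 [ 0.43 -1.5   0.1 ]
1.0 [ 0.83 -2.3   0.1 ]
1.1 [ 1.09 -2.67  0.1 ]
1.15 [ 1.23 -2.85  0.1 ]
```

View pics/lev2.png

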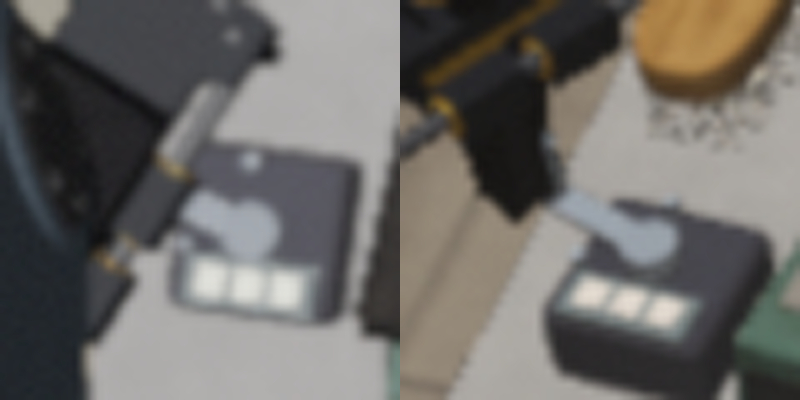

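The lever has turned by about 0.4 rad and the fingers bear on the post at (550,165) in the side half, with about 3 N. I'll push on to the stop.

move_arm(
  linear=[
    [0.2,-0.6,0.1],
    [0.4,-1.5,0.1],
    [0.8,-2.3,0.1],
    [1.1,-2.7,0.1],
    [1.3,-2.9,0.1],
    [1.3,-2.9,0.1],
  ],
  angular=[
    [0,0,0],
    [0,0,0],
    [0,0,0],
    [0,0,0],
    [0,0,0],
    [0,0,0],
  ],
  fingers=[1,1,1,1,1,1],
)

```text
time_s: 2.72
position: [0.5445, 0.2567, 0.0569]
tcp_rot: [[-0.504, -0.864, -0.01], [-0.864, 0.504, -0.004], [0.009, 0.007, -1.0]]
force: [-2.2, 4.3, 0.5]
opening: 0.003
```

move_arm(
  linear=[
    [0.2,-0.4,-0.1],
    [0.4,-0.6,-0.1],
    [0.4,-0.6,-0.1],
  ],
  angular=[
    [0,0,0],
    [0,0,0],
    [0,0,0],
  ],
  fingers=[1,1,1],
)

```text
time_s: 2.97
position: [0.5471, 0.2498, 0.0576]
tcp_rot: [[-0.504, -0.863, -0.011], [-0.863, 0.504, -0.004], [0.01, 0.008, -1.0]]
force: [-3.3, 4.6, -0.4]
opening: 0.003
```

Run:
```python
from h import *
t=capture("top");b=capture("side")
s=read_state();print(s["position"],s["force"])
def cr(c,P,w=30):
    u,v=proj(c,P)[0].astype(int); x0,y0=max(u-w,0),max(v-w,0); return cv2.resize(c["color"][y0:y0+2*w,x0:x0+2*w,::-1],(400,400),interpolation=cv2.INTER_CUBIC)
cv2.imwrite("pics/lev3.png",np.hstack([cr(t,[.53,.25,.06]),cr(b,[.53,.25,.06])]))
```

```text
[0.54688013 0.25023267 0.05761305] [-2.68167119  3.67106611 -1.25165724]
```

View pics/lev3.png

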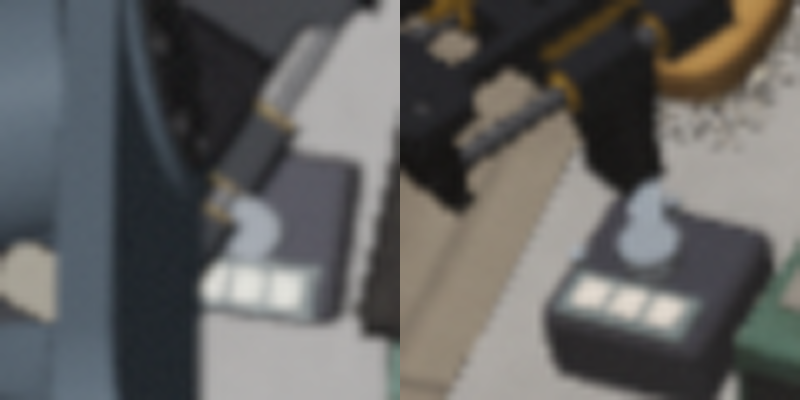

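move_arm(
  linear=[
    [0.3,-0.4,0],
    [0.4,-0.6,0],
    [0.4,-0.6,0],
  ],
  angular=[
    [0,0,0],
    [0,0,0],
    [0,0,0],
  ],
  fingers=[1,1,1],
)

```text
time_s: 3.32
position: [0.5494, 0.2431, 0.0574]
tcp_rot: [[-0.503, -0.864, -0.013], [-0.864, 0.503, -0.006], [0.011, 0.008, -1.0]]
force: [-0.4, -0.2, -0.3]
opening: 0.005
```

Run:
```python
from h import *
t=capture("top");b=capture("side")
s=read_state();print(s["position"],s["force"])
def cr(c,P,w=30):
    u,v=proj(c,P)[0].astype(int); x0,y0=max(u-w,0),max(v-w,0); print(x0,y0); return cv2.resize(c["color"][y0:y0+2*w,x0:x0+2*w,::-1],(400,400),interpolation=cv2.INTER_CUBIC)
cv2.imwrite("pics/lev4.png",np.hstack([cr(t,[.53,.25,.06]),cr(b,[.53,.25,.06])]))
piv=np.array([.522,.2335])
for th in(.7,.8,.9,1.0,1.1):
    a=np.radians(5)+th;P=piv+.045*np.array([np.sin(a),np.cos(a)]); q=proj(b,[[*piv,.051],[*P,.051],[*P,.083]]); print(th,P,(q[1]-q[0]).round(1),q.round(1).tolist())
```

```text
[0.55131201 0.24321383 0.05783619] [ 0.41664063 -0.09943524  0.5932541 ]
191 237
169 216
0.7 [0.5538792 0.2652603] [ -7.8 -11.7] [[205.1, 252.2], [197.3, 240.5], [195.1, 231.1]]
0.8 [0.55689067 0.26191902] [ -6.1 -12.4] [[205.1, 252.2], [199.0, 239.9], [196.9, 230.4]]
0.9 [0.55955353 0.25829379] [ -4.2 -12.9] [[205.1, 252.2], [200.9, 239.3], [198.7, 229.9]]
1.0 [0.56184117 0.25442083] [ -2.4 -13.3] [[205.1, 252.2], [202.7, 238.9], [200.6, 229.4]]
1.1 [0.56373073 0.25033883] [ -0.5 -13.6] [[205.1, 252.2], [204.6, 238.6], [202.5, 229.1]]
```

View pics/lev4.png

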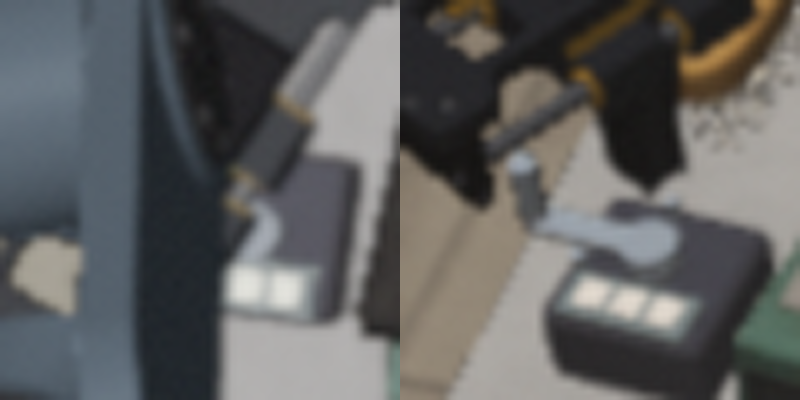

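The post slipped off the face and the lever is back at rest at (520,165)-(650,240). I can't be sure it reached the stop. I'll repeat the push with the face turning along with the lever.

```bash
cat > lv.py <<'E'
from h import *
piv=np.array([.522,.2335])
s=read_state(); R0=np.array(s["tcp_rot"]); h0=np.degrees(np.arctan2(-R0[1,1],-R0[0,1])); print("h0",h0,s["time_s"])
def pose(th,h,gap=.0205,z=.058):
    b=np.radians(5)+th; n=np.array([np.cos(np.radians(h)),np.sin(np.radians(h))])
    P=piv+.045*np.array([np.sin(b),np.cos(b)])-n*gap
    return toolshift([*P,z]),round(np.radians(h0-h),2)
E
python3 - <<'E'
from lv import *
print(pose(0,-15,.045,.13),pose(0,-15,.045))
E
```

```text
h0 -30.23381086375348 3.4167
(array([-0.51,  8.34, -7.18]), np.float64(-0.27)) (array([-0.57,  8.3 ,  0.02]), np.float64(-0.27))
```

move_arm(
  linear=[
    [0,0,-4],
    [0,0,-7],
    [0,1,-7],
    [-0.3,5,-7],
    [-0.5,8.3,-7],
    [-0.5,8.3,-7],
    [-0.6,8.3,-3],
    [-0.6,8.3,0],
    [-0.6,8.3,0],
  ],
  angular=[
    [0,0,0],
    [0,0,0],
    [0,0,-0.1],
    [0,0,-0.2],
    [0,0,-0.27],
    [0,0,-0.27],
    [0,0,-0.27],
    [0,0,-0.27],
    [0,0,-0.27],
  ],
  fingers=[1,1,1,1,1,1,1,1,1],
)

```text
time_s: 4.17
position: [0.4801, 0.2886, 0.0539]
tcp_rot: [[-0.255, -0.967, -0.016], [-0.967, 0.255, -0.009], [0.013, 0.013, -1.0]]
force: [-0.5, -0.5, -1.3]
opening: 0.008
```

Run:
```python
from lv import *
print(s["position"])
print(pose(0,-15))
for th in(.15,.3,.45,.6,.75,.9,1.0,1.1,1.15): print(th,pose(th,-15-45*min(th,1.1)/1.1))
```

```text
h0 -14.756524305377587 4.1667
[0.48006811 0.288605   0.0538852 ]
(array([-0.18, -2.64, -0.45]), np.float64(0.0))
0.15 (array([-0.46, -3.32, -0.46]), np.float64(0.11))
0.3 (array([-0.64, -4.03, -0.47]), np.float64(0.22))
0.45 (array([-0.71, -4.75, -0.48]), np.float64(0.33))
0.6 (array([-0.68, -5.47, -0.49]), np.float64(0.43))
0.75 (array([-0.55, -6.16, -0.5 ]), np.float64(0.54))
0.9 (array([-0.32, -6.82, -0.51]), np.float64(0.65))
1.0 (array([-0.12, -7.23, -0.51]), np.float64(0.72))
1.1 (array([ 0.12, -7.62, -0.51]), np.float64(0.79))
1.15 (array([ 0.3 , -7.75, -0.51]), np.float64(0.79))
```

move_arm(
  linear=[
    [-0.1,-1.5,-0.3],
    [-0.2,-2.6,-0.4],
    [-0.5,-3.3,-0.5],
    [-0.6,-4.0,-0.5],
    [-0.7,-4.8,-0.5],
    [-0.7,-5.5,-0.5],
    [-0.6,-6.2,-0.5],
    [-0.3,-6.8,-0.5],
    [-0.1,-7.2,-0.5],
    [0.1,-7.6,-0.5],
    [0.3,-7.8,-0.5],
    [0.3,-7.8,-0.5],
  ],
  angular=[
    [0,0,0],
    [0,0,0],
    [0,0,0.11],
    [0,0,0.22],
    [0,0,0.33],
    [0,0,0.43],
    [0,0,0.54],
    [0,0,0.65],
    [0,0,0.72],
    [0,0,0.79],
    [0,0,0.79],
    [0,0,0.79],
  ],
  fingers=[1,1,1,1,1,1,1,1,1,1,1,1],
)

```text
time_s: 5.17
position: [0.5581, 0.2669, 0.0599]
tcp_rot: [[-0.867, -0.499, -0.01], [-0.499, 0.867, -0.006], [0.011, 0.0, -1.0]]
force: [-0.3, 5.6, -0.7]
opening: 0.006
```

Run:
```python
from lv import *
print(s["position"],s["force"],pose(1.1,-60),pose(1.2,-60))
```

```text
h0 -60.06712900623862 5.1667
[0.55812904 0.26692286 0.05992463] [-0.25274192  5.58011416 -0.6601525 ] (array([0.34, 0.33, 0.2 ]), np.float64(-0.0)) (array([ 0.43, -0.11,  0.2 ]), np.float64(-0.0))
```

move_arm(
  linear=[
    [0.1,-0.3,0.1],
    [0.2,-0.6,0.1],
    [0.2,-0.6,0.1],
    [0.2,-0.6,0.1],
  ],
  angular=[
    [0,0,0],
    [0,0,0],
    [0,0,0],
    [0,0,0],
  ],
  fingers=[1,1,1,1],
)

```text
time_s: 5.5
position: [0.56, 0.2634, 0.0602]
tcp_rot: [[-0.867, -0.498, -0.008], [-0.498, 0.867, -0.0], [0.007, 0.004, -1.0]]
force: [-2.2, 10.6, -0.4]
opening: 0.004
```

The force rose to 10.8 N while the tool stalled, so the lever is at its stop. I'll let go and lift away.

move_arm(
  linear=[
    [0,3,0],
    [-1,7,0],
    [-1,10,-1],
    [-1,10,-5],
    [-1,10,-10],
    [-1,10,-14],
    [-1,10,-18],
    [-1,10,-22],
    [-1,10,-26],
    [-1,10,-26],
  ],
  angular=[
    [0,0,0],
    [0,0,0],
    [0,0,0],
    [0,0,0],
    [0,0,0],
    [0,0,0],
    [0,0,0],
    [0,0,0],
    [0,0,0],
    [0,0,0],
  ],
  fingers=[1,1,1,1,1,1,1,1,1,1],
)

```text
time_s: 6.33
position: [0.5259, 0.3562, 0.3322]
tcp_rot: [[-0.867, -0.498, 0.012], [-0.498, 0.867, 0.006], [-0.013, -0.0, -1.0]]
force: [0.7, 0.1, 0.3]
opening: 0.007
```

Run:
```python
from h import *
s=read_state();print(s["time_s"],s["position"],s["joint_positions"]);print(toolshift([.504,-.264,.33]))
```

```text
6.3333 [0.52591556 0.35620184 0.33219839] [ 2.40200604e+01  2.51457502e+01  7.30606193e+01  5.28858736e-02
  8.10226700e+01 -9.58549144e+01]
[ 32.79 -52.69  -0.2 ]
```

move_arm(
  linear=[
    [32.8,-52.7,-0.2],
    [32.8,-52.7,-0.2],
    [32.8,-52.7,-0.2],
    [32.8,-52.7,-0.2],
    [32.8,-52.7,-0.2],
    [32.8,-52.7,-0.2],
    [32.8,-52.7,-0.2],
    [32.8,-52.7,-0.2],
    [32.8,-52.7,-0.2],
    [32.8,-52.7,-0.2],
    [32.8,-52.7,-0.2],
    [32.8,-52.7,-0.2],
  ],
  angular=[
    [0,0,2.08],
    [0,0,2.08],
    [0,0,2.08],
    [0,0,2.08],
    [0,0,2.08],
    [0,0,2.08],
    [0,0,2.08],
    [0,0,2.08],
    [0,0,2.08],
    [0,0,2.08],
    [0,0,2.08],
    [0,0,2.08],
  ],
  fingers=[0,0,0,0,0,0,0,0,0,0,0,0],
)

```text
time_s: 7.33
position: [0.5064, -0.1477, 0.3293]
tcp_rot: [[-0.553, 0.833, 0.007], [0.833, 0.553, 0.007], [0.002, 0.009, -1.0]]
force: [1.6, 0.3, -0.1]
opening: 0.495
```

```bash
cat > go.py <<'E'
from h import *
import sys
s=read_state(); R0=np.array(s["tcp_rot"])
P=[float(a) for a in sys.argv[1:4]]; H=float(sys.argv[4])  # y heading rad, tool down, tilt about tool x
y=np.array([np.cos(H),np.sin(H),0]); z=np.array([0,0,-1.]); R=np.stack([np.cross(y,z),y,z],1)
print(s["time_s"],np.round(s["joint_positions"],1),s["opening"],toolshift(P),cv2.Rodrigues(R0.T@R)[0].ravel().round(3))
E
python3 go.py .504 -.264 .2 .02
```

```text
7.3333 [-28.7  15.9  88.    0.5  75.9 -62.4] 0.49545720017157163 [-9.59 -6.75 12.85] [ 0.009 -0.004  0.566]
```

move_arm(
  linear=[
    [-9.6,-6.8,6],
    [-9.6,-6.8,9],
    [-9.6,-6.8,12.8],
    [-9.6,-6.8,12.8],
    [-9.6,-6.8,16],
    [-9.6,-6.8,19.3],
    [-9.6,-6.8,19.3],
  ],
  angular=[
    [0,0,0.57],
    [0,0,0.57],
    [0,0,0.57],
    [0,0,0.57],
    [0,0,0.57],
    [0,0,0.57],
    [0,0,0.57],
  ],
  fingers=[0,0,0,0,0,0,0],
)

```text
time_s: 7.92
position: [0.4994, -0.2627, 0.1295]
tcp_rot: [[-0.014, 1.0, -0.005], [1.0, 0.014, 0.014], [0.014, -0.004, -1.0]]
force: [-0.7, 0.6, -0.9]
opening: 0.503
```

```bash
python3 go.py .504 -.264 .083 .02
python3 - <<'E'
from h import *
t=capture("top");b=capture("side")
def cr(c,P,w=30):
    u,v=proj(c,P)[0].astype(int); x0,y0=max(u-w,0),max(v-w,0); print(x0,y0); return cv2.resize(c["color"][y0:y0+2*w,x0:x0+2*w,::-1],(400,400),interpolation=cv2.INTER_CUBIC)
cv2.imwrite("pics/ear.png",np.hstack([cr(t,[.51,.25,.06]),cr(b,[.51,-.264,.1],36)]))
E
```

```text
7.9167 [-39.3  33.   95.3   0.6  52.4 -40.5] 0.5032185882335977 [-0.2   0.47  4.65] [-0.004 -0.014 -0.006]
190 245
383 240
```

View pics/ear.png

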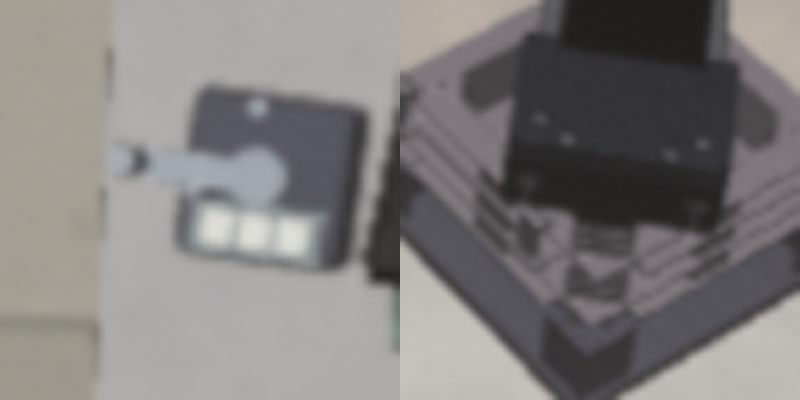

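The top half shows the lever at rest at (125,160)-(250,175). In the side half the fingers at (605,215) are lined up over the ear at (602,238). I'll go down and close.

move_arm(
  linear=[
    [-0.2,0.5,2],
    [-0.2,0.5,4],
    [-0.2,0.5,4.6],
    [-0.2,0.5,4.6],
    [-0.2,0.5,4.6],
  ],
  angular=[
    [0,-0.01,0],
    [0,-0.01,0],
    [0,-0.01,0],
    [0,-0.01,0],
    [0,-0.01,0],
  ],
  fingers=[0,0,0,0,0],
)

```text
time_s: 8.43
position: [0.5098, -0.2665, 0.0917]
tcp_rot: [[-0.017, 1.0, 0.008], [1.0, 0.017, -0.005], [-0.005, 0.007, -1.0]]
force: [-0.3, 0.2, 0.4]
opening: 0.505
```

move_arm(
  linear=[
    [0,0,0],
    [0,0,0],
    [0,0,0],
    [0,0,0],
    [0,0,0],
    [0,0,0],
  ],
  angular=[
    [0,0,0],
    [0,0,0],
    [0,0,0],
    [0,0,0],
    [0,0,0],
    [0,0,0],
  ],
  fingers=[0.7,1,1,1,1,1],
)

```text
time_s: 8.93
position: [0.5096, -0.2665, 0.0918]
tcp_rot: [[-0.017, 1.0, 0.007], [1.0, 0.017, -0.005], [-0.005, 0.007, -1.0]]
force: [-1.0, -0.4, 0.3]
opening: 0.131
```

move_arm(
  linear=[
    [0,-0.2,0],
    [0.1,-0.5,0],
    [0.1,-0.5,0.6],
    [0.1,-0.5,0.9],
    [0.1,-0.5,0.9],
    [0.1,-0.5,0.9],
  ],
  angular=[
    [0,0,0],
    [0,0,0],
    [0,0,0],
    [0,0,0],
    [0,0,0],
    [0,0,0],
  ],
  fingers=[0.3,0.3,0.3,0.3,0.3,0.3],
)

```text
time_s: 9.43
position: [0.5044, -0.2654, 0.0822]
tcp_rot: [[-0.017, 1.0, 0.006], [1.0, 0.017, -0.004], [-0.004, 0.006, -1.0]]
force: [-0.5, 0.7, -0.4]
opening: 0.344
```

move_arm(
  linear=[
    [0,0,0],
    [0,0,0],
    [0,0,0],
    [0,0,0],
    [0,0,0],
    [0,0,0],
  ],
  angular=[
    [0,0,0],
    [0,0,0],
    [0,0,0],
    [0,0,0],
    [0,0,0],
    [0,0,0],
  ],
  fingers=[1,1,1,1,1,1],
)

```text
time_s: 9.93
position: [0.5048, -0.2654, 0.0823]
tcp_rot: [[-0.017, 1.0, 0.007], [1.0, 0.017, -0.004], [-0.004, 0.007, -1.0]]
force: [1.3, 0.2, -0.6]
opening: 0.087
```

Run:
```python
from h import *
s=read_state();print(s["time_s"],s["position"],s["opening"],s["force"])
R0=np.array(s["tcp_rot"]);p=np.array(s["position"])
d=R0[:,1]*[1,1,0];d/=np.linalg.norm(d)
C=np.array([.580,-.262,0]); heel=C+d*.0721+[0,0,.078]
ax=np.cross(d,[0,0,1.]); ax/=np.linalg.norm(ax)  # ear side (-d) up?
for a in(.05,.1,.15,.2,.25):
    for sg in(1,):
        Q=cv2.Rodrigues(ax*a*sg)[0]; P=heel+Q@(p-heel); 
        if a==.05: print("dz",P[2]-p[2])
        if P[2]<p[2]: Q=Q.T; P=heel+Q@(p-heel)
        print(a,(R0.T@(P-p)*100).round(2),cv2.Rodrigues(R0.T@Q@R0)[0].ravel().round(3),P-p)
```

```text
9.9333 [ 0.50481118 -0.26539921  0.08228018] 0.08656672172896662 [ 1.34772137  0.24706093 -0.6425366 ]
dz -0.007369075146948165
0.05 [-0.    0.04 -0.74] [ 0.05  0.   -0.  ] [3.97993261e-04 6.79762238e-06 7.35837693e-03]
0.1 [-0.01  0.13 -1.47] [ 0.1  0.  -0. ] [1.16320107e-03 1.98671746e-05 1.46876635e-02]
0.15 [-0.01  0.24 -2.2 ] [ 0.15   0.    -0.001] [2.29371081e-03 3.91759897e-05 2.19695404e-02]
0.2 [-0.01  0.4  -2.92] [ 0.2    0.    -0.001] [3.78669678e-03 6.46758056e-05 2.91858066e-02]
0.25 [-0.02  0.59 -3.63] [ 0.25   0.    -0.001] [5.63842732e-03 9.63028860e-05 3.63184254e-02]
```

The opening of 7.5 mm fits the 8 mm ear. Now I'll rock about the heel.

move_arm(
  linear=[
    [0,0.02,-0.37],
    [0,0.04,-0.74],
    [0,0.08,-1.1],
    [0,0.13,-1.47],
    [0,0.18,-1.83],
    [0,0.24,-2.2],
    [0,0.24,-2.2],
  ],
  angular=[
    [0.025,0,0],
    [0.05,0,0],
    [0.075,0,0],
    [0.1,0,0],
    [0.125,0,0],
    [0.15,0,0],
    [0.15,0,0],
  ],
  fingers=[1,1,1,1,1,1,1],
)

```text
time_s: 10.52
position: [0.5076, -0.2652, 0.1045]
tcp_rot: [[-0.018, 0.99, -0.143], [1.0, 0.017, -0.007], [-0.005, -0.143, -0.99]]
force: [-0.4, 1.1, -1.4]
opening: 0.091
```

Run:
```python
from h import *
s=read_state();print(s["moment"],s["opening"])
b=capture("side"); t=capture("top")
def cr(c,P,w=50):
    u,v=proj(c,P)[0].astype(int); x0,y0=max(u-w,0),max(v-w,0); print(x0,y0); return cv2.resize(c["color"][y0:y0+2*w,x0:x0+2*w,::-1],(400,400),interpolation=cv2.INTER_CUBIC)
cv2.imwrite("pics/rock.png",np.hstack([cr(t,[.58,-.262,.08]),cr(b,[.58,-.262,.08])]))
```

```text
[0.00517085 0.17014508 0.06834665] 0.09102158858121975
384 202
371 209
```

View pics/rock.png

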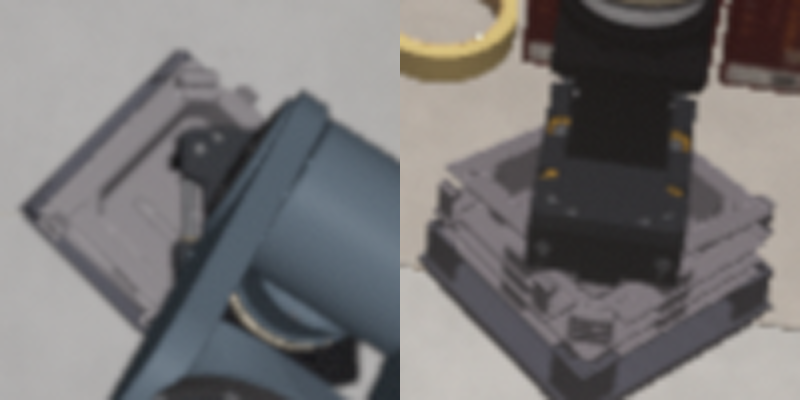

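The near corner is up, with the flanges visibly parted at (600,285), and the stack below hasn't moved. I'll rock further and hold.

move_arm(
  linear=[
    [0,0.02,-0.37],
    [0,0.04,-0.74],
    [0,0.08,-1.1],
    [0,0.13,-1.47],
    [0,0.17,-1.76],
    [0,0.17,-1.76],
    [0,0.17,-1.76],
    [0,0.17,-1.76],
  ],
  angular=[
    [0.025,0,0],
    [0.05,0,0],
    [0.075,0,0],
    [0.1,0,0],
    [0.12,0,0],
    [0.12,0,0],
    [0.12,0,0],
    [0.12,0,0],
  ],
  fingers=[1,1,1,1,1,1,1,1],
)

```text
time_s: 11.28
position: [0.5105, -0.2647, 0.1208]
tcp_rot: [[-0.017, 0.965, -0.26], [1.0, 0.016, -0.008], [-0.004, -0.26, -0.966]]
force: [0.4, -0.5, -0.8]
opening: 0.089
```

Run:
```python
from h import *
s=read_state();print(s["moment"],s["opening"]); R=np.array(s["tcp_rot"]);p=np.array(s["position"])
print((R.T@[-.003,0,.02]*100).round(2),(R.T@[-.01,0,.09]*100).round(2))
```

```text
[-0.06860201 -0.10252276  0.02727699] 0.08916675211668502
[-0.   -0.81 -1.85] [-0.02 -3.31 -8.43]
```

The ear is up about 38 mm. Now I'll draw the tray out upward, slowly at first.

move_arm(
  linear=[
    [0,-0.15,-0.3],
    [0,-0.3,-0.7],
    [0,-0.5,-1.2],
    [0,-0.8,-1.85],
    [0,-1.1,-2.7],
    [0,-1.6,-4],
    [0,-2.4,-6],
    [0,-3.3,-8.4],
    [0,-3.3,-8.4],
  ],
  angular=[
    [0.02,0,0],
    [0.04,0,0],
    [0.04,0,0],
    [0.04,0,0],
    [0.04,0,0],
    [0.04,0,0],
    [0.04,0,0],
    [0.04,0,0],
    [0.04,0,0],
  ],
  fingers=[1,1,1,1,1,1,1,1,1],
)

```text
time_s: 12.03
position: [0.5024, -0.2663, 0.2164]
tcp_rot: [[-0.017, 0.957, -0.291], [1.0, 0.013, -0.014], [-0.01, -0.291, -0.957]]
force: [-0.1, -0.8, 0.0]
opening: 0.089
```

Run:
```python
from h import *
s=read_state();print(s["time_s"],s["moment"],s["opening"]); R=np.array(s["tcp_rot"]);p=np.array(s["position"])
b=capture("side"); t=capture("top")
def cr(c,P,w=60):
    u,v=proj(c,P)[0].astype(int); x0,y0=max(u-w,0),max(v-w,0); print(x0,y0); return cv2.resize(c["color"][y0:y0+2*w,x0:x0+2*w,::-1],(400,400),interpolation=cv2.INTER_CUBIC)
cv2.imwrite("pics/lift.png",np.hstack([cr(t,[.58,-.262,.08]),cr(b,[.58,-.262,.12])]))
```

```text
12.0333 [-0.03690557 -0.10283354 -0.00034415] 0.08949885992953774
374 192
362 186
```

View pics/lift.png

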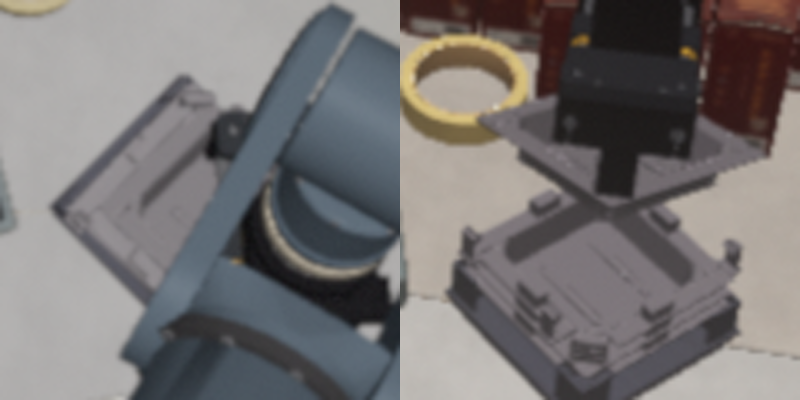

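The tray is out at about (630,150), and the trays below sit undisturbed in the cradle. Now I'll level it and carry it to the window.

```bash
python3 - <<'E'
from h import *
import pickle
s=pickle.load(open("side.pkl","rb")); print(atz(s,342.8,254.4,.04))
E
python3 go.py .519 -.082 .20 .017;python3 go.py .519 -.082 .13 .017
```

```text
[ 0.59300195 -0.0810805   0.04      ]
12.1333 [-33.8  33.4  80.2 -10.1  80.7 -31.8] 0.08806633501893239 [18.27  2.35  0.46] [-0.299  0.006 -0.001]
12.1333 [-33.8  33.4  80.2 -10.1  80.7 -31.8] 0.08806633501893239 [18.32  4.41  7.15] [-0.299  0.006 -0.001]
```

move_arm(
  linear=[
    [2,1,0],
    [5,1.5,0.2],
    [8,2,0.5],
    [11,2.4,0.5],
    [14,2.4,0.5],
    [17,2.4,0.5],
    [18.3,2.4,0.5],
    [18.3,2.4,0.5],
    [18.3,2.4,0.5],
  ],
  angular=[
    [-0.08,0,0],
    [-0.16,0,0],
    [-0.24,0,0],
    [-0.3,0,0],
    [-0.3,0.006,0],
    [-0.3,0.006,0],
    [-0.3,0.006,0],
    [-0.3,0.006,0],
    [-0.3,0.006,0],
  ],
  fingers=[1,1,1,1,1,1,1,1,1],
)

```text
time_s: 12.88
position: [0.5192, -0.0815, 0.199]
tcp_rot: [[-0.018, 1.0, -0.0], [1.0, 0.018, -0.0], [-0.0, -0.0, -1.0]]
force: [0.0, -0.4, -0.9]
opening: 0.093
```

```bash
python3 go.py .519 -.082 .13 .017
```

```text
12.8833 [-21.1  24.4  97.8  -0.   57.8 -22.1] 0.09331512656566295 [-0.05 -0.02  6.9 ] [-0.     0.     0.001]
```

move_arm(
  linear=[
    [0,0,1],
    [0,0,2.5],
    [0,0,4],
    [0,0,5],
    [0,0,5],
    [0,0,5],
    [0,0,5],
    [0,0,5],
    [0,0,5],
  ],
  angular=[
    [0,0,0],
    [0,0,0],
    [0,0,0],
    [0,0,0],
    [0,0,0],
    [0,0,0],
    [0,0,0],
    [0,0,0],
    [0,0,0],
  ],
  fingers=[1,1,1,1,1,1,1,1,1],
)

```text
time_s: 13.63
position: [0.5197, -0.0818, 0.1497]
tcp_rot: [[-0.018, 1.0, 0.001], [1.0, 0.018, -0.001], [-0.001, 0.001, -1.0]]
force: [-0.2, 0.1, -1.8]
opening: 0.093
```

Run:
```python
from h import *
import pickle
s=read_state();p=np.array(s["position"]);R=np.array(s["tcp_rot"]);print(s["time_s"],p,s["force"],s["moment"],s["opening"],np.abs(s["qvel"]).max())
# numeric checks: rim outline of the tray against change from the first side picture
b=capture("side");b0=pickle.load(open("side.pkl","rb"))
d=R[:,1]*[1,1,0];d/=np.linalg.norm(d);n=np.cross([0,0,1],d);C=p+[0,0,-.030]+d*.0753;r=.065*2**.5
q=proj(b,[C+[0,0,.026]+v*r for v in(d,n,-d,-n)]);print("expected far,left,near,right",q.round(1).tolist())
D=(np.abs(b["color"].astype(int)-b0["color"]).max(2)>18).astype(np.uint8)
D=cv2.morphologyEx(D,cv2.MORPH_OPEN,np.ones((3,3)))
for v in range(int(q[0,1])-6,int(q[2,1])+8,4):
    x=np.where(D[v,int(q[1,0])-25:int(q[3,0])+25])[0]; print(v,(x.min()+int(q[1,0])-25,x.max()+int(q[1,0])-25) if len(x) else None)
# lever: change in counter area
t=capture("top");t0=pickle.load(open("top.pkl","rb"));print("lever diff",np.abs(t["color"][255:290,203:240].astype(int)-t0["color"][255:290,203:240]).max())
```

```text
13.6333 [ 0.51973262 -0.08181291  0.14968419] [-0.24089599  0.06141226 -1.77703852] [-0.11396402  0.15035845  0.0148505 ] 0.09292334880624449 0.27553737021258107
expected far,left,near,right [[350.4, 194.4], [302.9, 216.2], [335.1, 251.5], [384.2, 227.3]]
188 (np.int64(277), np.int64(359))
192 (np.int64(277), np.int64(355))
196 (np.int64(277), np.int64(396))
200 (np.int64(277), np.int64(396))
204 (np.int64(277), np.int64(403))
208 (np.int64(277), np.int64(402))
212 (np.int64(277), np.int64(402))
216 (np.int64(295), np.int64(401))
220 (np.int64(293), np.int64(407))
224 (np.int64(291), np.int64(408))
228 (np.int64(288), np.int64(408))
232 (np.int64(287), np.int64(408))
236 (np.int64(284), np.int64(408))
240 (np.int64(282), np.int64(408))
244 (np.int64(279), np.int64(408))
248 (np.int64(277), np.int64(400))
252 (np.int64(277), np.int64(405))
256 (np.int64(277), np.int64(408))
lever diff 10
```

The lever area matches the start picture (difference 10 at most). The outline check tells nothing because arm shadows get in. So I'll score the rim edges against tilt hypotheses.

Run:
```python
from h import *
s=read_state();p=np.array(s["position"]);R=np.array(s["tcp_rot"])
d=R[:,1]*[1,1,0];d/=np.linalg.norm(d);n=np.cross([0,0,1],d);C=p+[0,0,-.004]+d*.0753;e=C-d*.0764;r=.065*2**.5
res=[]
G={}
for k in("side","top"):
    c=capture(k);g=cv2.GaussianBlur(cv2.cvtColor(c["color"],cv2.COLOR_RGB2GRAY),(3,3),0).astype(np.float32);G[k]=(c,np.hypot(cv2.Sobel(g,5,1,0),cv2.Sobel(g,5,0,1)))
for a in np.arange(-.4,.41,.1):   # pitch about ear
  for ro in(-.2,-.1,0,.1,.2):
    Q=cv2.Rodrigues(n*a)[0]@cv2.Rodrigues(d*ro)[0]; K4=[e+Q@(C+v*r-e) for v in(n,d,-n)]
    L=np.vstack([K4[i]+(K4[i+1]-K4[i])*t for i in(0,1) for t in np.linspace(.05,.95,40)[:,None]])
    sc=[]
    for k in G:
        c,g=G[k];q=proj(c,L).astype(np.float32);sc.append(cv2.remap(g,q[:,:1].copy(),q[:,1:].copy(),1).mean())
    res.append((sum(sc),round(a,2),ro,*np.round(sc,0)))
for x in sorted(res,reverse=True)[:7]: print(x)
```

```text
(np.float32(157.48282), np.float64(0.4), -0.2, np.float32(55.0), np.float32(103.0))
(np.float32(153.6637), np.float64(-0.0), 0, np.float32(103.0), np.float32(51.0))
(np.float32(151.74835), np.float64(0.4), -0.1, np.float32(63.0), np.float32(89.0))
(np.float32(138.72699), np.float64(-0.4), -0.2, np.float32(85.0), np.float32(53.0))
(np.float32(133.18324), np.float64(0.4), 0, np.float32(50.0), np.float32(83.0))
(np.float32(131.14084), np.float64(-0.4), -0.1, np.float32(83.0), np.float32(48.0))
(np.float32(129.8952), np.float64(-0.3), -0.2, np.float32(80.0), np.float32(50.0))
```

The clean side view scores best, at 103, for exactly level. The top view is cluttered by the arm. The tray is level and still, so I'll hand in.

Run:
```python
from h import *
s=read_state();print(s["time_s"],s["position"],s["opening"]);print(hand_in())
```

```text
13.8333 [ 0.51936455 -0.08150016  0.14938326] 0.09010282098137491
the job is handed in; nothing more can be done
None
```

I did all three steps and handed in at 13.8 s, still holding the tray; the hand-in gives no verdict.

- **Lever:** On the first push the post slipped off the fingers, and I could not tell whether the lever had reached its stop. I repeated it with the fingers turning along with the lever. The force rose to 10.8 N and the tool fell short of its commanded travel, which I took as the stop. A later picture shows the lever back at rest, and the counter area matched the start picture at the end.
- **Tray:** I gripped the near, higher ear (opening 7.5–8 mm on the 8 mm ear). I rocked it about the far corner until the ear was up about 38 mm by the tool's pose, then drew it out. A picture afterwards shows the trays below seated in the cradle.
- **Reader:** By tool pose, the tray's middle is within a few mm of the window's centre and about 80 mm above it.

**Last checks:** The grip was firm and the arm almost still. The side view's rim edges fitted best for a level tray. The top view scored other tilts higher, but the arm covers much of the tray there, so I set it aside. I had no pictures left to view the final pose.

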